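# Thread a stretcher bar past the post into its bay

## Robot

A 7-joint arm with a two-finger parallel gripper is mounted at the origin on the work surface. World frame = base frame: x ahead of the robot, y to its left, z up, the work surface at z = 0. Lengths are in m, angles in rad, forces in N, time in s.
With the tool pointing down it reaches from about 0.4 to 0.85 m from the base axis. Payload 4.5 kg.
Tool frame: the origin (TCP) lies at the very end of the fingers, on their centre line; the grasp point (between the pads) lies 19 mm behind it (r.grip_point_offset is the distance from the TCP to the grasp point, in m); y points along the fingers, x is the direction in which the jaws open and shut, and the axes are right-handed (so a half turn about y gives the same grasp; the last joint's range is limited). The gripper opens to 88 mm and grips with 3 to 60 N. Pads are 18 mm wide; open, the fingers measure 123 mm over their backs; the gripper's body (75 mm by 187 mm) begins 45 mm behind the grasp point.
Start: joints at [-1.113, 0.689, -0.195, 1.565, 0.157, 0.902, -0.215], TCP at [0.257, 0.57, 0.239] pointing down, gripper open.
Joint ranges: [-3.01, 3.01], [-0.46, 2.08], [-1.47, 1.51], [0.13, 2.56], [-1, 4.14], [0.04, 2.09], [-2.66, 2.66]. Speed limits (rad/s): [2.57, 2.57, 3.14, 3.14, 3.14, 3.14, 3.14].

## Interface

Orientations are given as a unit quaternion [x, y, z, w].
In Python, from plant import get_state, snapshot, camera_params, job, r gives the robot as it stands.
- The arm moves only by the tool carry_out, never from a script. Its arguments are lists of equal length, an entry for each row: "offset": the shift along the world's x, y, z in m, a list of three; "twist": the turn about the world's z in degrees. In form: {"offset": [[tx, ty, tz], ...], "twist": [twist, ...]}. A call has 1 to 8 rows; each row shifts and turns the commanded pose from where the row before left it; what a row does not reach is not made up. A row lasts 1/8 s, in which the tool goes at most 62.5 mm and 10.7 degrees, less where a joint would pass 70% of its speed; a pose out of reach is approached as far as the arm can. A call with a gripper value outside its range is refused whole. "grip" is the finger opening in m, from 0 to 0.0881, set as the call begins (left out, the last holds). The fingers move at their own pace and stop on an object; "newtons" is the grip in N (left out, the last holds). Time passes only in rows, so rows that do not move let the fingers close. It gives the time, the measured TCP pose, the force and the opening at its end, in the units of the state.
- get_state(): the state, without advancing time (a new reading comes with each control period).
- snapshot(name): name is "scene" or "top" or "wrist"; returns the picture (420x560x3 uint8, red, green, blue); there is no depth.
- camera_params(name): a dict with "camera_matrix" (3x3 intrinsics, pixels), "dist_coeffs" ([k1, k2, p1, p2, k3] as OpenCV has them; the pictures are not rectified), "eye" and "orientation" of the camera in the world. Camera axes: x right, y up, looking along -z (the intrinsics and any distortion apply to the point x, -y, -z); pixel columns grow to the right and rows downward; lengths in m; the calibration is good to about 2 mm. A picture is of the moment at which its call begins: read the wrist's pose just before it. camera_params takes no time and is no camera call; for the wrist camera it gives the pose at the moment of the call.
- job.finish_job(): hands the job in, once; it reports no verdict.
The state is a dict: "clock": time; "q": joint angles; "qd": joint speeds; "joint_torque": joint torques, N m; "tool_pos": TCP position; "eef_rot": TCP orientation; "contact_force": force on the tool from outside, world axes, zero at the start; "moment": the same for the moment, N m; "opening": opening from 0.0 (shut) to 1.0 (fully open).
Only numpy, scipy, OpenCV 4.12 (cv2) and the standard library are available. Lean on these libraries where they do the work, as an engineer would, in place of code of your own. Each camera call takes 0.05 s, during which the arm holds its last target. There are 200 camera calls.

## Task

Put the wooden stretcher bar away in its bay by pushing it gently across the table with the fingertips, never gripping or lifting it: angle its blue end in behind the red-capped post first, then push the plain end so that the bar swings in and its whole width lies inside the bay, nothing sticking out of the open front. Leave the jar, bowl, spool, print block, mallet, brush and tin as they stand.

Things in the scene. Friction and masses are not known exactly. Their poses are not given: they have to be found in the camera images.
- bar: loose wooden bar, 240 mm long, 30 mm wide, 30 mm high, 0.14 to 0.28 kg, lying flat, last 45 mm at one end painted blue. Origin at the centre of its underside; y runs along it from the blue end (-y) to the plain end (+y), z up. It starts on the robot's side of the bay, left of the bay's middle, blue end to the right
- bar_blue_end (a point): centre of the bar's blue end face, 15 mm above the bar's underside
- bar_plain_end (a point): centre of the bar's plain end face, 15 mm above the bar's underside
- bay: fixed bay: three dark wooden walls 30 mm high, 12 mm thick, on the table round a flat blue rectangle (no step) 60 mm deep, 290 mm long; the long side facing the robot is open. Origin on the table at the middle of the open front line; x points into the bay (back wall's face at x = 60 mm), y to the robot's left (end walls' inner faces at y = +-145 mm, outer +-157 mm, from x = 0 to 60 mm)
- post: fixed steel post, 24 mm in diameter (red cap 26 mm), 62 mm high, 30 to 40 mm in front of the bay's open line and 45 to 75 mm right of its middle, so that the bar cannot go in square between it and the left end wall. Origin at the centre of its foot; axes parallel to the bay's
- dye_jar: bystander: jar, 54 mm in diameter, 62 mm high, left of the bay; origin at the centre of its underside
- paste_bowl: bystander: white bowl, 84 mm across, 45 mm high, behind the bay; origin at the centre of its underside
- spool: bystander: blue spool, 44 mm across, 50 mm high, behind the bay; origin at the centre of its underside
- print_block: bystander: dark print block 55 x 75 x 22 mm with a 24 mm knob on top, to the right in front of the post; origin at the centre of its underside
- mallet: bystander: wooden mallet lying down, head 44 mm in diameter and 75 mm long (along y) at the origin, handle 210 mm along x, at the right; origin under the head
- paste_brush: bystander: brush about 190 mm long lying at the left, near the robot; origin at the middle of its underside
- pin_tin: bystander: round tin, 60 mm across, 35 mm high, at the far left; origin at the centre of its underside
There are look-alikes about, which are no part of the job. Of the things that look like the bar, take the one that is farthest to the robot's left at the start.

How it is judged:
By the outcome, as a careful person would: the job done as asked, in the order asked, and still so for the second after the job is handed in, with the robot touching nothing.
It also fails if it takes over 61 s, if anything falls off the work surface, if the arm or the gripper's body presses on something with over 40 N, if the wrist force passes 120 N, or if a joint passes its speed limit or range.

## Working session

There is one attempt and no reset: what is moved stays moved. The work goes in short steps, Python scripts to look and compute and a tool call to move; the robot and the scene stay as the last step left them, time stands still between calls to the robot, and variables do not carry over. Pictures are saved under pics/ and viewed, about 8 in all and at most 12, crops included, and the job is handed in when it is done.

Besides the shell and the picture viewer there is one more tool, called after "Call:" as name(argument=value, ...), one argument or row to a line, values as JSON. carry_out: Moves the arm, as the interface text tells. Its arguments: {"type":"object","properties":{"offset":{"type":"array"},"twist":{"type":"array"},"grip":{"type":"number"},"newtons":{"type":"number"}},"required":["offset","twist"]}

```bash
mkdir -p pics
cat > h.py <<'E'
import numpy as np, cv2
from scipy.spatial.transform import Rotation as R
from plant import get_state, snapshot, camera_params, job, r
def snap(cam,fn):
    p=camera_params(cam); im=snapshot(cam)
    cv2.imwrite('pics/'+fn,cv2.cvtColor(im,cv2.COLOR_RGB2BGR)); return im,p
def rot(p):
    o=np.array(p['orientation'],float)
    return o if o.shape==(3,3) else R.from_quat(o).as_matrix()
def cast(p,uv,z):
    uv=np.array(uv,float).reshape(-1,1,2)
    n=cv2.undistortPoints(uv,np.array(p['camera_matrix']),np.array(p['dist_coeffs'])).reshape(-1,2)
    d=np.c_[n[:,0],-n[:,1],-np.ones(len(n))]@rot(p).T
    e=np.array(p['eye']); return e+d*((z-e[2])/d[:,2])[:,None]
def proj(p,X):
    c=(np.atleast_2d(X)-np.array(p['eye']))@rot(p)*[1,-1,-1]
    return cv2.projectPoints(c,np.zeros(3),np.zeros(3),np.array(p['camera_matrix']),np.array(p['dist_coeffs']))[0].reshape(-1,2)
E
python3 - <<'E'
from h import *
for c in('top','scene'):
    im,p=snap(c,c+'0.png'); print(c,p)
print(get_state())
E
```

```text
top {'camera_matrix': array([[520.77436548,   0.        , 275.26038463],
       [  0.        , 520.77436548, 205.46079412],
       [  0.        ,   0.        ,   1.        ]]), 'dist_coeffs': array([-0.17747229,  0.        ,  0.        ,  0.        ,  0.        ]), 'eye': array([0.41493077, 0.03519009, 1.53441307]), 'orientation': array([ 0.01653839, -0.02556186, -0.70326879,  0.71027183])}
scene {'camera_matrix': array([[508.0004296 ,   0.        , 278.5232984 ],
       [  0.        , 508.0004296 , 204.17785027],
       [  0.        ,   0.        ,   1.        ]]), 'dist_coeffs': array([-0.05386037,  0.        ,  0.        ,  0.        ,  0.        ]), 'eye': array([0.87457001, 0.70108514, 0.9289774 ]), 'orientation': array([0.08493928, 0.3298873 , 0.91339355, 0.22287195])}
{'clock': 0.1, 'q': array([-1.11318806,  0.68991463, -0.19455174,  1.5662061 ,  0.15730351,
        0.9025141 , -0.21509106]), 'qd': array([-1.37665910e-03, -1.24468301e-03, -1.22017826e-03, -4.88075124e-03,
       -4.76413973e-04,  8.11441543e-04,  4.94542221e-05]), 'joint_torque': array([-3.04481779e-03, -5.28503215e+01, -1.27136707e+00, -1.53837812e+01,
       -5.25569427e-02,  1.95592824e-03,  1.55211438e-05]), 'tool_pos': array([0.25681715, 0.5691862 , 0.23799102]), 'eef_rot': array([ 0.59430224,  0.38321788, -0.38415621, -0.59361007]), 'contact_force': array([ 0.59647551,  0.72629758, -0.14091411]), 'moment': array([ 0.01417462, -0.03963308, -0.01026463]), 'opening': 0.99923786523459}
```

View pics/top0.png

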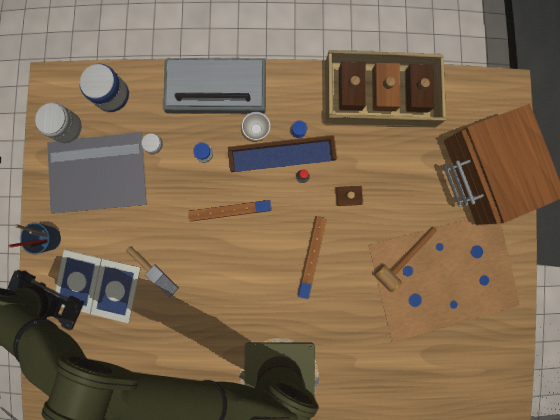

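View pics/scene0.png

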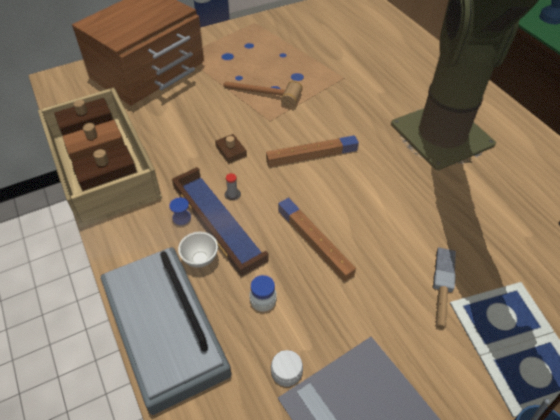

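Two bar look-alikes in the top view: A at (230,211), blue end at (263,206), and B at (312,257), blue end at (304,290). A is farther to the robot's left, lies in front of the bay with its blue end to the right, and so fits. Other positions in the same view: bay (283,155), post cap (303,175), block (349,196), jar (202,152). I'll measure these and confirm A in a crop.

```bash
cat > meas.py <<'E'
from h import *
def ends(c,p):
    pass
def bar(im,p,box):
    """bar in pixel box of top view: blue + orange-wood masks, min area rect on z=.03 plane"""
    x0,y0,x1,y1=box; hsv=cv2.cvtColor(im,cv2.COLOR_RGB2HSV)
    m1=cv2.inRange(hsv,(100,90,50),(130,255,255)); m2=cv2.inRange(hsv,(3,150,60),(14,255,200))
    res=[]
    m=np.zeros_like(m1); m[y0:y1,x0:x1]=(m1|m2)[y0:y1,x0:x1]
    m=cv2.morphologyEx(m,cv2.MORPH_CLOSE,np.ones((5,5)))
    c=max(cv2.findContours(m,0,1)[0],key=cv2.contourArea)
    W=cast(p,c.reshape(-1,2),.03)[:,:2].astype(np.float32)
    rc=cv2.minAreaRect(W*1000)
    bl=np.zeros_like(m1); bl[y0:y1,x0:x1]=m1[y0:y1,x0:x1]; v,u=np.nonzero(bl)
    b=cast(p,[[np.median(u),np.median(v)]],.03)[0,:2]
    B=cv2.boxPoints(rc)/1000; ctr=B.mean(0)
    i=max(range(4),key=lambda i:np.linalg.norm(B[i]-B[i-1])); ax=B[i]-B[i-1]; ax/=np.linalg.norm(ax)
    if ax@(b-ctr)>0: ax=-ax   # points blue->plain
    return ctr,ax,np.array(rc[1])
E
python3 - <<'E'
from meas import *
p=camera_params('top'); im=cv2.cvtColor(cv2.imread('pics/top0.png'),cv2.COLOR_BGR2RGB)
ctr,ax,s=bar(im,p,(180,190,280,230))
print('bar',ctr,'ax',ax,'ang',np.degrees(np.arctan2(-ax[0],ax[1])),'size',s,'blue',ctr-.12*ax,'plain',ctr+.12*ax)
hsv=cv2.cvtColor(im,cv2.COLOR_RGB2HSV)
m=cv2.inRange(hsv,(100,90,40),(130,255,255)); m[:,:225]=0;m[:,340:]=0;m[:135]=0;m[180:]=0
c=max(cv2.findContours(m,0,1)[0],key=cv2.contourArea)
rc=cv2.minAreaRect((cast(p,c.reshape(-1,2),0)[:,:2]*1000).astype(np.float32)); print('bay blue',rc); print(cv2.boxPoints(rc))
m=cv2.inRange(hsv,(0,170,110),(6,255,255))|cv2.inRange(hsv,(172,170,110),(180,255,255)); m[:,:290]=0;m[:,315:]=0;m[:160]=0;m[190:]=0
v,u=np.nonzero(m);print('cap px',u.mean(),v.mean(),len(u),'post',cast(p,[[u.mean(),v.mean()]],.062))
for n,uv,z in(('jar',(203,152),.062),('block',(349,196),.022),('spool',(299,129),.05),('bowl',(256,127),.045)): print(n,cast(p,[uv],z)[0])
cr=im[120:230,170:370]; cv2.imwrite('pics/crop1.png',cv2.cvtColor(cv2.resize(cr,None,fx=4,fy=4,interpolation=2),cv2.COLOR_RGB2BGR))
E
```

```text
bar [0.4897162  0.14943537] ax [-0.14256436  0.98978555] ang 8.196261 size [ 29.50332451 237.01698303] blue [0.5068239  0.03066111] plain [0.47260848 0.26820964]
bay blue ((654.2532958984375, -2.0924072265625), (58.16194534301758, 286.6225891113281), 7.1750898361206055)
[[ 607.5002   136.46437]
 [ 643.29987 -147.91371]
 [ 701.0064  -140.64919]
 [ 665.2067   143.7289 ]]
cap px 303.5 173.5 58 post [[ 0.59483441 -0.06276363  0.062     ]]
jar [0.6538542  0.22495269 0.062     ]
block [ 0.53517887 -0.1994025   0.022     ]
spool [ 0.72596896 -0.04995721  0.05      ]
bowl [0.73137161 0.07467323 0.045     ]
```

View pics/crop1.png

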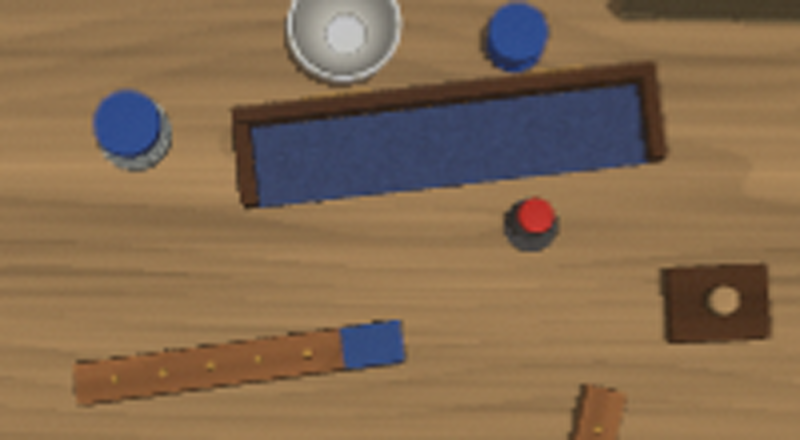

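Run:
```python
from meas import *
s=get_state(); M=R.from_quat(s['eef_rot']).as_matrix(); print(M.round(3)); print('heading x',np.degrees(np.arctan2(M[1,0],M[0,0])))
p=camera_params('top')
print('brush',cast(p,[(128,248),(176,292)],.01)); print(r.grip_point_offset)
```

```text
[[ 0.411 -0.001 -0.912]
 [ 0.912 -0.002  0.411]
 [-0.002 -1.    -0.   ]]
heading x 65.72374056630551
brush [[0.37554589 0.45001921 0.01      ]
 [0.24888844 0.30462165 0.01      ]]
0.0187
```

Call:
carry_out(
  offset=[
    [0.02, -0.06, 0],
    [0.02, -0.06, 0],
    [0.02, -0.06, 0],
    [0.02, -0.06, 0],
    [0.02, -0.06, 0],
    [0.02, -0.06, 0],
    [0.02, -0.06, 0],
    [0.02, -0.06, 0],
  ],
  twist=[0, 0, 0, 0, 0, 0, 0, 0],
  grip=0,
  newtons=10,
)

```text
clock: 1.1
tool_pos: [0.4155, 0.0935, 0.2387]
eef_rot: [-0.594, -0.384, 0.384, 0.594]
contact_force: [0.9, -0.3, -0.6]
opening: 0.114
```

Call:
carry_out(
  offset=[
    [0.019, -0.026, -0.02],
    [0.019, -0.026, -0.03],
    [0, 0, -0.05],
    [0, 0, -0.05],
    [0, 0, -0.05],
    [0, 0, -0.026],
    [0, 0, 0],
    [0, 0, 0],
  ],
  twist=[10, 10, 10, 2.5, 0, 0, 0, 0],
)

```text
clock: 2.1
tool_pos: [0.4557, 0.0429, 0.0215]
eef_rot: [-0.463, -0.534, 0.535, 0.463]
contact_force: [0.5, 0.5, 0.4]
opening: 0.007
```

Run:
```python
from meas import *
print(get_state()['tool_pos'],get_state()['opening'])
im,p=snap('top','top1.png'); cv2.imwrite('pics/crop2.png',cv2.cvtColor(cv2.resize(im[110:270,170:370],None,fx=3,fy=3),cv2.COLOR_RGB2BGR))
```

```text
[0.45568528 0.04290449 0.02152248] 0.007115857089258225
```

View pics/crop2.png

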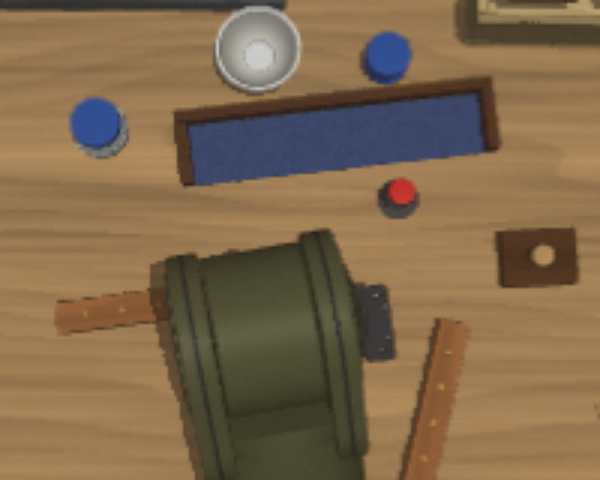

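The view shows the arm covering the bar's blue half (plain end visible at about (95,310) in the crop). The post and bystanders are clear of the tool. Starting the turning push.

Call:
carry_out(
  offset=[
    [0.005, 0, -0.007],
    [0.009, 0.001, 0],
    [0.009, 0.001, 0],
    [0.009, 0.001, 0],
    [0.009, 0.001, 0],
    [0.009, 0.001, 0],
    [0.009, 0.001, 0],
    [0.009, 0.001, 0],
  ],
  twist=[0, 0, 0, 3, 3, 3, 3, 3],
)

```text
clock: 3.15
tool_pos: [0.5236, 0.0495, 0.0142]
eef_rot: [-0.389, -0.59, 0.591, 0.389]
contact_force: [0.4, 0.2, -0.9]
opening: 0.006
```

Call:
carry_out(
  offset=[
    [0.007, 0.001, 0],
    [0.007, 0.001, 0],
    [0.006, 0.001, 0],
    [0, 0, 0],
    [0, 0, 0],
  ],
  twist=[3, 3, 2, 0, 0],
)

```text
clock: 3.78
tool_pos: [0.5434, 0.0527, 0.0141]
eef_rot: [-0.348, -0.615, 0.617, 0.347]
contact_force: [0.0, 0.1, 0.5]
opening: 0.009
```

```bash
cat >> meas.py <<'E'
O=np.array([.6245,-.0058]); a=np.radians(7.17); XB=np.array([np.cos(a),np.sin(a)]); YB=np.array([-np.sin(a),np.cos(a)])
def tobay(w): d=np.array(w)-O; return np.array([d@XB,d@YB])*1000
def toworld(b): return O+(b[0]*XB+b[1]*YB)/1000
E
python3 - <<'E'
from meas import *
im,p=snap('scene','scene2.png'); im2,p2=snap('top','top2.png')
cv2.imwrite('pics/both2.png',np.vstack([np.hstack([cv2.resize(cv2.cvtColor(i[80:320,150:430],cv2.COLOR_RGB2BGR),None,fx=1.4,fy=1.4)for i in(im,im2)])]))
print(get_state()['tool_pos'])
E
```

```text
[0.54323644 0.05278389 0.01403557]
```

View pics/both2.png

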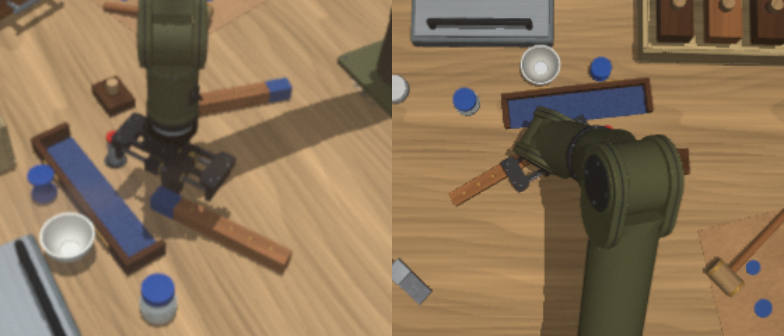

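The bar has swung, with its blue end towards the bay just left of the post. Backing off now and moving round to the plain end.

Call:
carry_out(
  offset=[
    [-0.04, -0.005, 0],
    [0, 0, 0.05],
    [0, 0, 0.05],
    [-0.02, 0.05, 0.03],
    [-0.02, 0.055, 0],
    [-0.02, 0.055, 0],
    [-0.02, 0.055, 0],
    [-0.02, 0.055, 0],
  ],
  twist=[0, -10, -10, -10, -10, -10, -10, -10],
)

```text
clock: 4.88
tool_pos: [0.4025, 0.3196, 0.1441]
eef_rot: [-0.639, -0.303, 0.304, 0.639]
contact_force: [-0.1, 0.5, -0.1]
opening: 0.013
```

Call:
carry_out(
  offset=[
    [0, 0.03, 0],
    [0, 0, 0],
    [0, 0, 0],
  ],
  twist=[-10, -10, 0],
)

```text
clock: 5.25
tool_pos: [0.4029, 0.3481, 0.1439]
eef_rot: [0.681, 0.19, -0.192, -0.681]
contact_force: [0.7, -0.5, -0.2]
opening: 0.001
```

Run:
```python
from meas import *
im2,p2=snap('top','top3.png'); s=get_state();M=R.from_quat(s['eef_rot']).as_matrix(); print(s['tool_pos'],'head',np.degrees(np.arctan2(M[1,0],M[0,0])))
c,ax,sz=bar(im2,p2,(170,140,300,240)); print(c,ax,sz,'head',np.degrees(np.arctan2(ax[1],ax[0])),'bay ctr',tobay(c),'blue',tobay(c-.12*ax),'plain',tobay(c+.12*ax),c+.12*ax)
cv2.imwrite('pics/crop3.png',cv2.cvtColor(cv2.resize(im2[110:270,120:370],None,fx=2.5,fy=2.5),cv2.COLOR_RGB2BGR))
```

```text
[0.40312691 0.34750289 0.14390804] head 31.403152946534938
[0.64432645 0.04173796] [ 0.12452895 -0.992216  ] [ 57.3346405  194.19848633] head -82.84645 bay ctr [25.6048001  44.69160766] blue [ 25.63923902 164.69161196] plain [ 25.57036212 -75.30838925] [ 0.6592699  -0.07732796]
```

View pics/crop3.png

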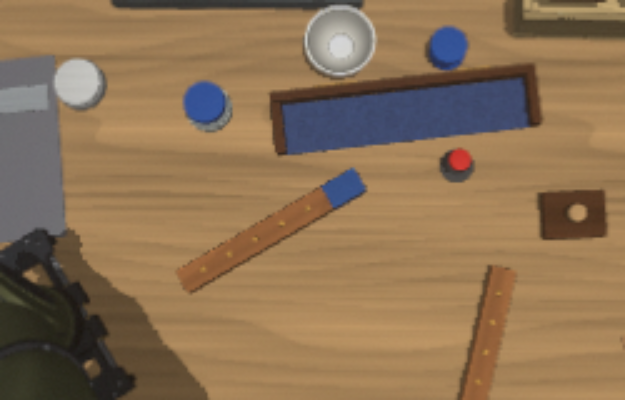

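The bar lies diagonally, blue end at crop (345,187) and plain end at (190,280). My mask ran into the bay floor, so I'm re-measuring inside a strip along the bar.

```bash
cat >> meas.py <<'E'
def bar2(im,p,e1,e2,w=13):
    """wood part only (195 mm, plain end) within a strip e1(blue px)-e2(plain px)"""
    hsv=cv2.cvtColor(im,cv2.COLOR_RGB2HSV); m=cv2.inRange(hsv,(3,130,70),(14,255,220))
    st=np.zeros_like(m); cv2.line(st,e1,e2,255,2*w); m=cv2.morphologyEx(m&st,cv2.MORPH_CLOSE,np.ones((5,5)))
    c=max(cv2.findContours(m,0,1)[0],key=cv2.contourArea)
    rc=cv2.minAreaRect((cast(p,c.reshape(-1,2),.03)[:,:2]*1000).astype(np.float32)); B=cv2.boxPoints(rc)/1000
    i=max(range(4),key=lambda i:np.linalg.norm(B[i]-B[i-1])); ax=B[i]-B[i-1]; ax/=np.linalg.norm(ax)
    q=cast(p,[e1,e2],.03)[:,:2]; ax=ax if ax@(q[1]-q[0])>0 else -ax
    L=max(rc[1])/1000; c=B.mean(0); pl=c+ax*(L/2+.001); c=pl-.12*ax
    b=tobay(c-.12*ax); e=tobay(pl)
    print('size',rc[1],'head',np.degrees(np.arctan2(ax[1],ax[0])),'theta',np.degrees(np.arctan2(b[0]-e[0],e[1]-b[1])),'\nbay ctr',tobay(c),'blue',b,'plain',e,'world plain',pl,'ax',ax)
    return c,ax
E
python3 - <<'E'
from meas import *
im=cv2.cvtColor(cv2.imread('pics/top3.png'),cv2.COLOR_BGR2RGB); bar2(im,camera_params('top'),(262,183),(192,225))
E
```

```text
size (31.935325622558594, 194.14736938476562) head 120.7394 theta 23.569411233334083 
bay ctr [-90.25986408 172.66335906] blue [-42.2767021  62.6742132] plain [-138.24302698  282.65249752] world plain [0.4520591  0.25738758] ax [-0.5111343  0.8595008]
```

Call:
carry_out(
  offset=[
    [0.017, -0.033, 0],
    [0.017, -0.032, -0.03],
    [0, 0, -0.05],
    [0, 0, -0.05],
    [0, 0, 0],
    [0, 0, 0],
  ],
  twist=[-0.7, 0, 0, 0, 0, 0],
)

```text
clock: 6.05
tool_pos: [0.438, 0.283, 0.0153]
eef_rot: [-0.682, -0.186, 0.187, 0.683]
contact_force: [0.2, -0.4, 0.3]
opening: 0.005
```

Run:
```python
from meas import *
s=get_state();M=R.from_quat(s['eef_rot']).as_matrix(); t=s['tool_pos'];print(t,'head',np.degrees(np.arctan2(M[1,0],M[0,0])))
d=t[:2]-[0.4520591,0.25738758]; ax=np.array([-0.5111343,0.8595008]); print('along',d@ax,'side',d@[ax[1],-ax[0]])
```

```text
[0.43796456 0.28297298 0.01527321] head 30.54314675108347
along 0.029194876042572496 side 0.0009633095751279503
```

Call:
carry_out(
  offset=[
    [0.0041, -0.0069, 0],
    [0.0041, -0.0069, 0],
    [0.0041, -0.0069, 0],
    [0.0041, -0.0069, 0],
    [0.0041, -0.0069, 0],
    [0.0041, -0.0069, 0],
    [0.0041, -0.0069, 0],
    [0.0041, -0.0069, 0],
  ],
  twist=[0, 0, 0, 0, 0, 0, 0, 0],
)

```text
clock: 7.05
tool_pos: [0.4704, 0.2272, 0.0138]
eef_rot: [-0.682, -0.185, 0.187, 0.682]
contact_force: [-1.1, 2.5, 1.1]
opening: 0.008
```

Call:
carry_out(
  offset=[
    [0.0041, -0.0069, 0],
    [0.0041, -0.0069, 0],
    [0.0041, -0.0069, 0],
    [0.0041, -0.0069, 0],
    [0.0041, -0.0069, 0],
    [0, 0, 0],
  ],
  twist=[0, 0, 0, 0, 0, 0],
)

```text
clock: 7.8
tool_pos: [0.4913, 0.1916, 0.0138]
eef_rot: [0.683, 0.185, -0.186, -0.682]
contact_force: [0.6, -0.1, 0.0]
opening: 0.01
```

Run:
```python
from meas import *
im2,p2=snap('top','top4.png'); im,p=snap('scene','scene4.png'); s=get_state(); print(s['tool_pos'],tobay(s['tool_pos'][:2]))
cv2.imwrite('pics/both4.png',np.hstack([cv2.resize(cv2.cvtColor(i[80:320,150:430],cv2.COLOR_RGB2BGR),None,fx=1.4,fy=1.4)for i in(im,im2)]))
```

```text
[0.49087399 0.19255193 0.01385553] [-107.82402922  213.47922279]
```

View pics/both4.png

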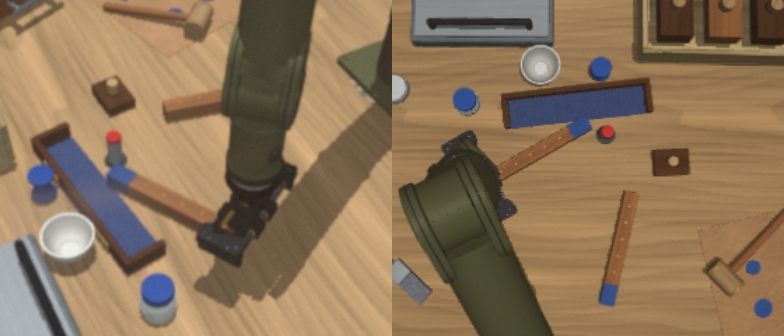

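The bar is tracking straight: its blue end is at (580,128) in the right panel, just left of the post and entering the bay line. Checking heading and post clearance from the visible part.

Run:
```python
from meas import *
im=cv2.cvtColor(cv2.imread('pics/top4.png'),cv2.COLOR_BGR2RGB);p=camera_params('top')
hsv=cv2.cvtColor(im,cv2.COLOR_RGB2HSV); m=cv2.inRange(hsv,(3,130,70),(14,255,220)); st=np.zeros_like(m); cv2.line(st,(283,172),(232,199),255,24); m&=st
c=max(cv2.findContours(m,0,1)[0],key=cv2.contourArea)
rc=cv2.minAreaRect((cast(p,c.reshape(-1,2),.03)[:,:2]*1000).astype(np.float32));B=cv2.boxPoints(rc)/1000
print(rc); T=np.array([tobay(b) for b in B]); print(T.round(1))
i=max(range(4),key=lambda i:np.linalg.norm(T[i]-T[i-1])); a=T[i]-T[i-1];a/=np.linalg.norm(a); a*=np.sign(a[1]); c=T.mean(0)
print('theta',np.degrees(np.arctan2(-a[0],a[1])),'blue/wood joint',T[np.argsort(T[:,1])[:2]].mean(0)); j=T[np.argsort(T[:,1])[:2]].mean(0)
print('blue end',j-45*a,'plain',j+195*a,'post-centreline',(np.array([-37,-53])-c)@[a[1],-a[0]])
```

```text
((550.4986572265625, 88.39181518554688), (31.484460830688477, 174.1016387939453), 30.48430633544922)
[[-110.6  176.4]
 [ -41.7   16.5]
 [ -12.8   29. ]
 [ -81.7  188.9]]
theta 23.314303930747172 blue/wood joint [-27.21373622  22.74872943]
blue end [ -9.40387107 -18.57691277] plain [-104.38981852  201.82651231] post-centreline -38.96663524068892
```

Call:
carry_out(
  offset=[
    [0.0042, -0.007, 0],
    [0.0042, -0.007, 0],
    [0.0042, -0.007, 0],
    [0.0042, -0.007, 0],
    [0.0042, -0.007, 0],
    [0.0042, -0.007, 0],
    [0.0042, -0.007, 0],
    [0.0042, -0.007, 0],
  ],
  twist=[0, 0, 0, 0, 0, 0, 0, 0],
)

```text
clock: 8.9
tool_pos: [0.5245, 0.1367, 0.0139]
eef_rot: [-0.682, -0.185, 0.187, 0.682]
contact_force: [-0.6, 1.1, -0.4]
opening: 0.005
```

Call:
carry_out(
  offset=[
    [0.0042, -0.007, 0],
    [0.0042, -0.007, 0],
    [0.0042, -0.007, 0],
    [0.0042, -0.007, 0],
    [0.0042, -0.007, 0],
    [0, 0, 0],
  ],
  twist=[0, 0, 0, 0, 0, 0],
)

```text
clock: 9.65
tool_pos: [0.5459, 0.1009, 0.014]
eef_rot: [0.682, 0.185, -0.186, -0.682]
contact_force: [-0.4, 0.1, 0.0]
opening: 0.005
```

Call:
carry_out(
  offset=[
    [-0.015, 0.026, 0],
    [-0.01, 0.01, 0.05],
    [-0.02, 0, 0.06],
    [-0.05, 0.02, 0.02],
    [-0.05, 0.02, 0],
    [-0.03, 0, 0],
    [0, 0, 0],
  ],
  twist=[0, 10, 10, 10, 10, 10, 10],
)

```text
clock: 10.52
tool_pos: [0.3679, 0.1781, 0.1437]
eef_rot: [-0.496, -0.503, 0.506, 0.495]
contact_force: [-0.3, 0.6, 0.0]
opening: 0.002
```

Run:
```python
from meas import *
im2,p2=snap('top','top5.png'); s=get_state();M=R.from_quat(s['eef_rot']).as_matrix(); print(s['tool_pos'],'head',np.degrees(np.arctan2(M[1,0],M[0,0])))
bar2(im2,p2,tuple(int(v) for v in proj(p2,[*toworld((34,-118)),.03])[0]),tuple(int(v) for v in proj(p2,[*toworld((-66,110)),.03])[0]),w=11)
cv2.imwrite('pics/crop5.png',cv2.cvtColor(cv2.resize(im2[110:270,150:370],None,fx=3,fy=3),cv2.COLOR_RGB2BGR))
```

```text
[0.36944578 0.17812418 0.14353514] head 91.26256317545898
size (46.347293853759766, 194.0617218017578) head 119.88966 theta 22.719675201930876 
bay ctr [-21.89626428  -7.86918669] blue [  24.4504803  -118.55786442] plain [-68.24300887 102.81949105] world plain [0.54395735 0.0876978 ] ax [-0.49833134  0.8669867 ]
```

View pics/crop5.png

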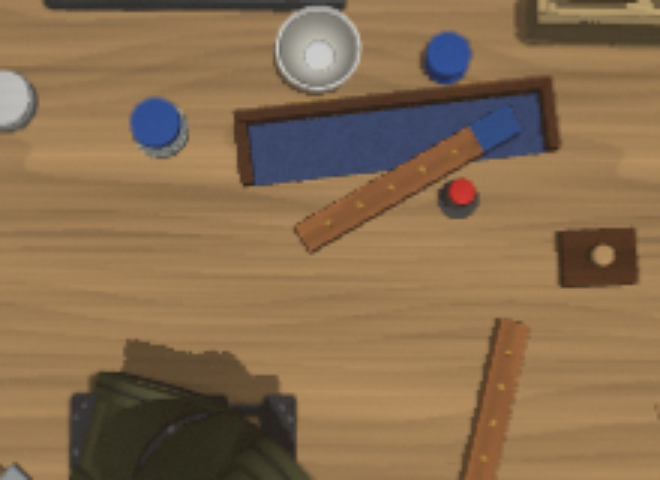

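The bar is angled in behind the post: blue end at crop (500,130), inside the bay to the right of the post; plain end at (305,237), still out in front. The mask width of 46 shows the post leaked into it, but the pose is good enough. Next I'll swing the plain end in.

Call:
carry_out(
  offset=[
    [0.035, -0.04, 0],
    [0.04, -0.04, 0],
    [0.04, -0.04, 0],
    [0.041, -0.012, 0],
    [0, 0, -0.05],
    [0, 0, -0.05],
    [0, 0, -0.029],
    [0, 0, 0],
  ],
  twist=[10, 10, 8, 0, 0, 0, 0, 0],
)

```text
clock: 11.58
tool_pos: [0.5251, 0.046, 0.0125]
eef_rot: [-0.362, -0.605, 0.609, 0.363]
contact_force: [-0.3, 0.3, -0.0]
opening: 0.005
```

Call:
carry_out(
  offset=[
    [0.008, 0.0035, 0],
    [0.008, 0.0035, 0],
    [0.007, 0.003, 0],
    [0.007, 0.003, 0],
    [0.007, 0.003, 0],
    [0.007, 0.003, 0],
    [0.007, 0.003, 0],
    [0.007, 0.003, 0],
  ],
  twist=[0, 0, 0, -3, -3, -3, -3, -3],
)

```text
clock: 12.58
tool_pos: [0.5847, 0.0717, 0.0142]
eef_rot: [-0.439, -0.553, 0.555, 0.439]
contact_force: [-2.8, -0.1, 1.8]
opening: 0.008
```

Call:
carry_out(
  offset=[
    [0.007, 0.003, 0],
    [0.006, 0.002, 0],
    [0, 0, 0],
  ],
  twist=[-3, -3, 0],
)

```text
clock: 12.95
tool_pos: [0.5981, 0.0769, 0.0142]
eef_rot: [-0.467, -0.531, 0.532, 0.466]
contact_force: [-0.3, 0.1, -0.3]
opening: 0.006
```

Call:
carry_out(
  offset=[
    [-0.04, -0.005, 0],
    [-0.02, 0, 0.05],
    [-0.05, 0, 0.04],
    [-0.06, 0, 0.04],
    [-0.06, 0, 0],
    [-0.02, 0, 0],
    [0, 0, 0],
  ],
  twist=[0, 0, 0, 0, 0, 0, 0],
)

```text
clock: 13.82
tool_pos: [0.3554, 0.0714, 0.1383]
eef_rot: [-0.466, -0.531, 0.533, 0.465]
contact_force: [0.7, 0.8, 0.1]
opening: 0.009
```

Run:
```python
from meas import *
im2,p2=snap('top','top6.png'); s=get_state();M=R.from_quat(s['eef_rot']).as_matrix(); print(s['tool_pos'],'head',np.degrees(np.arctan2(M[1,0],M[0,0])))
bar2(im2,p2,tuple(int(v) for v in proj(p2,[*toworld((20,-118)),.03])[0]),tuple(int(v) for v in proj(p2,[*toworld((8,115)),.03])[0]),w=8)
cv2.imwrite('pics/crop6.png',cv2.cvtColor(cv2.resize(im2[110:230,180:370],None,fx=4,fy=4),cv2.COLOR_RGB2BGR))
```

```text
[0.35719458 0.07184165 0.13813371] head 97.49599443366016
size (32.111358642578125, 191.86770629882812) head 98.42743 theta 1.2574460391438935 
bay ctr [10.80403298 -5.66728283] blue [  13.43741035 -125.63838262] plain [  8.17065561 114.30381696] world plain [0.6183401  0.10862979] ax [-0.14655674  0.98920226]
```

View pics/crop6.png

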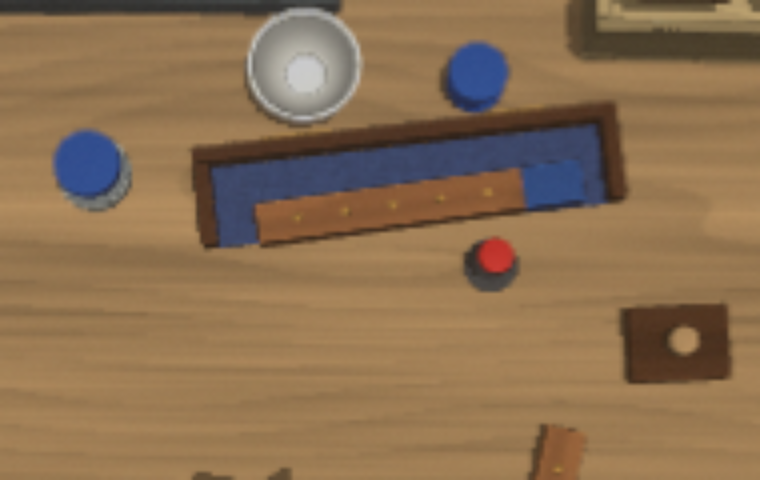

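The bar is now nearly parallel inside the bay, but its front edge is about 4 mm outside the front line (wood from crop (258,222) to (523,188)). A push at its middle, left of the post, takes it straight in.

Call:
carry_out(
  offset=[
    [0.056, -0.022, 0],
    [0.056, -0.022, 0],
    [0.056, -0.021, 0],
    [0.056, -0.021, 0],
    [0, 0, -0.05],
    [0, 0, -0.05],
    [0, 0, -0.024],
    [0, 0, 0],
  ],
  twist=[1, 0, 0, 0, 0, 0, 0, 0],
)

```text
clock: 14.88
tool_pos: [0.5803, -0.0153, 0.0119]
eef_rot: [-0.462, -0.534, 0.536, 0.463]
contact_force: [0.4, -0.8, -0.6]
opening: 0.005
```

Call:
carry_out(
  offset=[
    [0.0071, 0.0009, 0],
    [0.0071, 0.0009, 0],
    [0.0071, 0.0009, 0],
    [0.0071, 0.0009, 0],
    [0.0071, 0.0009, 0],
    [0.0071, 0.0009, 0],
    [0.0071, 0.0009, 0],
    [0.0071, 0.0009, 0],
  ],
  twist=[0, 0, 0, 0, 0, 0, 0, 0],
)

```text
clock: 15.88
tool_pos: [0.6375, -0.0072, 0.0138]
eef_rot: [-0.462, -0.535, 0.536, 0.462]
contact_force: [-1.5, -1.1, 0.6]
opening: 0.005
```

Call:
carry_out(
  offset=[
    [0, 0, 0],
    [-0.05, -0.006, 0],
    [-0.01, 0, 0.05],
    [-0.05, 0, 0.06],
    [-0.06, 0, 0.04],
    [-0.06, 0, 0],
    [-0.02, 0, 0],
    [0, 0, 0],
  ],
  twist=[0, 0, 0, 0, 0, 0, 0, 0],
)

```text
clock: 16.88
tool_pos: [0.4046, -0.0133, 0.1471]
eef_rot: [-0.462, -0.535, 0.537, 0.461]
contact_force: [0.6, 0.6, 0.4]
opening: 0.009
```

Run:
```python
from meas import *
im2,p2=snap('top','top7.png'); s=get_state(); print(s['tool_pos'],s['contact_force'])
bar2(im2,p2,tuple(int(v) for v in proj(p2,[*toworld((35,-118)),.03])[0]),tuple(int(v) for v in proj(p2,[*toworld((35,115)),.03])[0]),w=7)
old=cv2.cvtColor(cv2.imread('pics/top0.png'),cv2.COLOR_BGR2RGB)
d=cv2.absdiff(cv2.cvtColor(im2,7),cv2.cvtColor(old,7))
for n,(u,v) in dict(jar=(203,152),block=(349,196),spool=(299,129),bowl=(256,127),tin=(151,143),mallet=(390,275),post=(303,175)).items(): print(n,d[v-14:v+14,u-14:u+14].max())
cv2.imwrite('pics/crop7.png',cv2.cvtColor(cv2.resize(im2[110:260,120:380],None,fx=3,fy=3),cv2.COLOR_RGB2BGR))
```

```text
[ 0.40643972 -0.01289665  0.14694353] [ 1.10173324 -0.38131141 -0.24413696]
size (32.560367584228516, 192.07550048828125) head 98.56126 theta 1.3912480416783222 
bay ctr [39.11525247 -5.65526573] blue [  42.02878895 -125.61990216] plain [ 36.20171507 114.30936331] world plain [0.64615124 0.11213396] ax [-0.14886677  0.9888573 ]
jar 15
block 13
spool 41
bowl 19
tin 18
mallet 85
post 15
```

View pics/crop7.png

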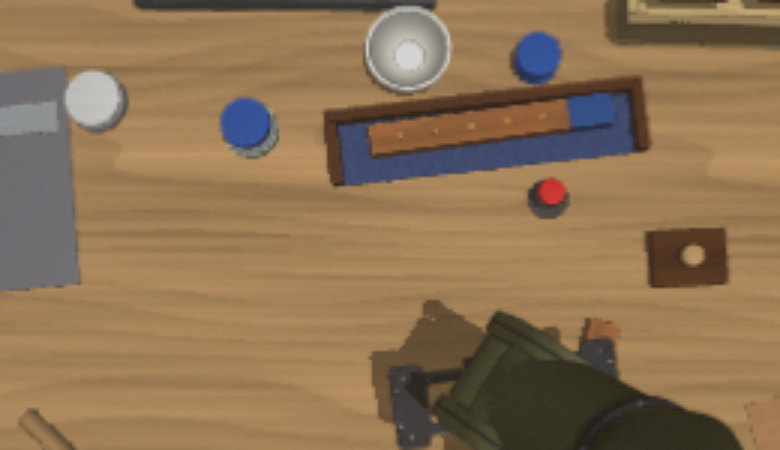

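The bar lies wholly in the bay: wood from crop (370,138) to (568,114), blue end at (592,110), and a strip of blue floor clear along the open front. The bystanders stand as before and the arm is away, so I'm handing in.

```bash
python3 -c "
from h import *
print(job.finish_job())"
```

```text
the job is handed in; nothing more can be done
None
```

The bar is in its bay and the job is handed in, at about 17 s on the robot's clock. I used only closed-fingertip pushes and never gripped or lifted it:

1. I pushed the blue end to turn the bar by about 24°.
2. I pushed on the plain end face to slide the blue end in behind the post.
3. I swung the plain end in.
4. I gave it one straight push at the middle to move it deeper.

**Final check:** the bar's centre is at about x = 39 mm, y = −6 mm in the bay frame, tilted about 1.4°. Its front edge is about 20 mm inside the open line. Force readings between pushes stayed under about 4 N, and the gripper was clear of everything.

**Bystanders:** comparing before and after pictures, the jar, bowl, block, tin and post areas show no change. Two areas did differ:
- **Spool:** the comparison window also takes in the bay wall and the bar. The spool itself looks unmoved in the last picture.
- **Mallet:** I put this down to the arm's shadow, because the arm never went near it, but I didn't check it further.

I didn't compare the brush area; the arm passed well to its side.

One bar measurement, taken part-way while the bar was behind the post, had the post leaking into its mask. The next two measurements were clean.

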